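# Slide the empty soap dispenser's filler cover open to its click stop

### The job

The steel soap dispenser is empty: get it ready for refilling by pushing its top cover open to the left (as the robot sees it), with the fingertips against the black pad of the cover's tab, until the cover clicks into its open catch with its edge flush with the left end of the tank. Stop at the click: pushed on past the catch the cover would run off its rails. Push gently, do not pinch the tab or lean on the dispenser, leave the things on the counter alone, and finish with the hand clear.

Things in the scene. Friction and masses are not known exactly. Their poses are not given: they have to be found in the camera images.
- dispenser: Wall-hung push dispenser of brushed steel, tank 90 (x) x 200 (y) x 120 mm (z), fixed to the front of a tiled ledge 230 mm high. Origin: centre of the tank's underside, 100 mm above the counter; x points away from the robot into the ledge, y to the left along it, z up. Deck at z = 120 mm; its right half has a filler mouth 56 x 68 mm. Push valve low in front, 30 mm out.
- cover (a joint): Position (m) of the sheet-metal cover, 78 (x) x 96 (y) x 2 mm, sliding to the dispenser's +y between two C-rails (10 mm high, 70 mm clear between lips); its top face is 5 mm above the deck. 0 = shut over the mouth; 0.104 = in the open catch, left edge flush with the tank's left end; 0.130 = hard end of travel, at which it leaves the rails. Starts shut or part open. Drag about 1 N.
- dome (a point): Small dark dome, 18 mm across, on the cover near its left edge (at the cover's top face). Under it a spring ball rides the deck and over two ribs. At joint 0.093 the push jumps to 5 to 8 N, then eases to nothing over the crest at 0.099; from about 0.101 on the cover jumps ahead by itself into the catch at 0.104. Pushed on, it needs 5 to 8 N again to go over the second rib (crest at 0.109).
- cover_edge (a point): Middle of the cover's left (+y) edge, at its top face; level with left_end along y when the cover is in its catch.
- left_end (a point): Middle of the tank's left end, at the height of the cover's top face; fixed to the dispenser, axes as the dispenser's.
- pad_face (a point): Centre of the push face of the black rubber pad (44 mm in x, 16 mm high from the cover's top face, 5 mm thick) on the right-hand side of the cover's upturned metal tab; the face looks to the dispenser's -y: push it towards +y. The bare tab behind the pad is 50 (x) x 2.5 (y) x 20 mm, so 4 mm higher. Right of the face lie 4 mm of cover, then the deck and mouth, 5 mm lower. Axes as the dispenser's.
- brush_holder: Bystander: green silicone holder, 74 mm across and 85 mm tall, with two brushes up to 175 mm; loose on the counter. Origin under its centre.
- trimmer: Bystander: black beard trimmer lying on the counter, 165 x 40 x 34 mm, blade to its +x; loose. Origin under its centre.
- comb: Bystander: wooden comb lying flat on the counter, 175 x 40 x 8 mm; loose. Origin under its centre.
- mirror: Bystander: round tortoiseshell acrylic mirror, 120 mm across, on a hinged brass stand with a 96 mm round base, 187 mm tall in all; loose. Origin under its base.

How it is judged:
On the way:
1. the fingertips press on the tab's black pad and push the cover along (contact force between the fingers and black_pad above 0.5 N and value of joint cover above 0.06 m), for 0.05 s.
At the end, for the whole second after the job is handed in: The cover rests in its open catch, within 3 mm of flush with the tank's left end (joint 0.101 to 0.107) (value of joint cover between 0.101 and 0.107 m and velocity of joint cover between -0.005 and 0.005 m/s); the robot touches nothing.
It fails at once if the cover is pushed on past its catch (joint above 0.112) (value of joint cover above 0.112 m).
It fails at once if the tab is pinched: pad and bare flange are pressed at once (contact force between the fingers and black_pad above 1 N and contact force between the fingers and bare_tab above 1 N).
It fails at once if the dispenser is shoved or leaned on with more than 25 N (contact force between any of the fingers, the arm and dispenser above 25 N).
It fails at once if a bystander is moved by more than 15 mm or lifted (distance of any of brush_holder, trimmer, comb, mirror from where it was at the start of the episode above 0.015 m).
It also fails if it takes over 48 s, if anything falls off the work surface, if the arm or the gripper's body presses on something with over 40 N, if the wrist force passes 120 N, or if a joint passes its speed limit or range.

### The arm

A 6-joint arm with a two-finger parallel gripper is mounted at the origin on the work surface. World frame = base frame: x ahead of the robot, y to its left, z up, the work surface at z = 0. Lengths are in m, angles in rad, forces in N, time in s.
With the tool pointing down it reaches from about 0.275 to 0.725 m from the base axis. Payload 15.9 kg.
Tool frame: the origin (TCP) lies midway between the tips of the shut fingers; the grasp point (between the pads) lies 19 mm behind it; z points along the fingers, y is the line along which they close (so a half turn about z gives the same grasp; the last joint's range is limited). The gripper opens to 85 mm and grips with 20 to 120 N. Pads are 22 mm wide; open, the fingers measure 114 mm over their backs; the gripper's body (76 mm by 85 mm) begins 54 mm behind the grasp point. The pads swing forward as they close: fully open they stand 13 mm farther back than shut.
Start: joints at [1.348, 0.213, -0.034, 1.323, 0, 1.571], TCP at [0.11, 0.488, 0.231] pointing down, gripper open.
Joint ranges: [-2.98, 2.98], [-0.74, 1.72], [-1.14, 1.35], [-2.1, 2.04], [-1.57, 1.44], [-3.14, 3.14]. Speed limits (rad/s): [1.89, 1.89, 2.39, 2.57, 3.14, 3.14].

### API

Orientations are given as a unit quaternion [w, x, y, z].
In Python, from plant import ctrl gives the robot as it stands.
- The arm moves only by the tool carry_out, never from a script. Its argument "deltas" is a list of rows, each an object with "jaw": the opening, from 0 (shut) to 1 (fully open); "translation": the shift along the tool's x, y, z in mm, a list of three; "angular": the turn, a rotation vector about the tool's x, y, z in rad, a list of three. A call has 1 to 20 rows; each row is the pose to reach, as a shift and turn from the pose commanded when the call began, along the tool's axes at that moment; what a row does not reach only later rows make up. A row lasts 1/8 s, in which the tool goes at most 62.5 mm and 10.7 degrees, less where a joint would pass 70% of its speed; a pose out of reach is approached as far as the arm can. A call with a gripper value outside its range is refused whole. The fingers move at their own pace and stop on an object; "force" is the grip in N (left out, the last holds). Time passes only in rows, so rows that repeat a pose let the fingers close. It gives the time, the measured TCP pose, the force, the opening and the grip force at its end, in the units of the state.
- ctrl.state(): the state, without advancing time (a new reading comes with each control period).
- ctrl.read_camera(name): name is "scene" or "top" or "wrist"; returns a dict with "frame" (400x640x3 uint8, blue, green, red), "K" (3x3 intrinsics, pixels), "rvec" (rotation vector, rad) and "tvec" (3), from world to camera coordinates, as OpenCV has them; the wrist camera has in their place "hand_eye" (4x4, takes a point from camera to tool coordinates, whose origin is the TCP and whose axes are the flange's). Camera axes: x right, y down, z forward; pixel columns grow to the right and rows downward; lengths in m; the calibration is good to about 2 mm. A picture is of the moment at which its call begins: read the wrist's pose just before it. There is no depth.
- ctrl.finish_job(): hands the job in; it is judged then, once.
The state is a dict: "time": time; "q": joint angles; "joint_vel": joint speeds; "joint_torque": joint torques, N m; "tcp_pos": TCP position; "orientation": TCP orientation; "force": force on the tool from outside, world axes, zero at the start; "torque": the same for the moment, N m; "opening": finger opening in m; "grip_force": force on a finger pad.
Only numpy, scipy, OpenCV 4.12 (cv2) and the standard library are available. Lean on these libraries where they do the work, as an engineer would, in place of code of your own. Each camera call takes 0.05 s, during which the arm holds its last target. There are 200 camera calls.

## Working session

There is one attempt and no reset: what is moved stays moved. The work goes in short steps, Python scripts to look and compute and a tool call to move; the robot and the scene stay as the last step left them, time stands still between calls to the robot, and variables do not carry over. Pictures are saved under pics/ and viewed, at most 12 in all, crops included, and the job is handed in when it is done.

Besides the shell and the picture viewer there is one more tool, called after "Emit:" by a JSON object that holds its "api" and its "payload". carry_out: Moves the arm, as the interface text tells. Its arguments: {"type":"object","properties":{"deltas":{"type":"array"},"force":{"type":"number"}},"required":["deltas"]}

```bash
mkdir -p pics
python3 - <<'E'
from plant import ctrl
import cv2,pickle
s=ctrl.state();print(s)
d={}
for n in("scene","top","wrist"):
    c=ctrl.read_camera(n);d[n]=c;cv2.imwrite(f"pics/{n}0.png",c["frame"])
    print(n,c["K"].tolist(),[c[k] for k in c if k not in("frame","K")])
pickle.dump(d,open("d0.pkl","wb"))
E
```

```text
{'time': 0.0, 'q': array([ 1.34797809e+00,  2.13366899e-01, -3.50608188e-02,  1.32352040e+00,
        8.44564982e-06,  1.57083963e+00]), 'joint_vel': array([ 0.00031796,  0.00152766,  0.00010301, -0.0006745 ,  0.00045451,
       -0.00019356]), 'joint_torque': array([-6.63765040e-04, -6.86164141e+01,  4.87112117e+01,  1.76832383e-02,
       -1.01645992e-04, -2.34590749e-05]), 'tcp_pos': array([0.11040919, 0.48729677, 0.23081012]), 'orientation': array([-6.82116809e-05,  1.11200295e-01,  9.93797848e-01, -5.71857654e-04]), 'force': array([0.95014626, 0.54300694, 0.30167909]), 'torque': array([ 0.01531314,  0.03451773, -0.00238003]), 'grip_force': 0.0, 'opening': 0.08538976280374887}
scene [[382.2451293138984, 0.0, 326.02731316183946], [0.0, 382.2451293138984, 201.98754062588355], [0.0, 0.0, 1.0]] [array([ 0.79686324,  2.70340241, -0.89745995]), array([ 0.44782879, -0.09780468,  1.36909587])]
top [[454.1016004269068, 0.0, 301.815661824302], [0.0, 454.1016004269068, 200.84540693975083], [0.0, 0.0, 1.0]] [array([ 2.14397103, -2.14911955,  0.15173987]), array([-0.01911874,  0.52936753,  1.39134515])]
wrist [[302.5491566817557, 0.0, 322.83819782323064], [0.0, 302.5491566817557, 192.56361103648828], [0.0, 0.0, 1.0]] [array([[-1.96480549e-04, -9.51036267e-01, -3.09079247e-01,
         7.86591406e-02],
       [ 9.99999961e-01, -2.47581618e-04,  1.26111851e-04,
        -7.00326396e-04],
       [-1.96459284e-04, -3.09079210e-01,  9.51036279e-01,
        -1.42073699e-01],
       [ 0.00000000e+00,  0.00000000e+00,  0.00000000e+00,
         1.00000000e+00]])]
```

View pics/scene0.png

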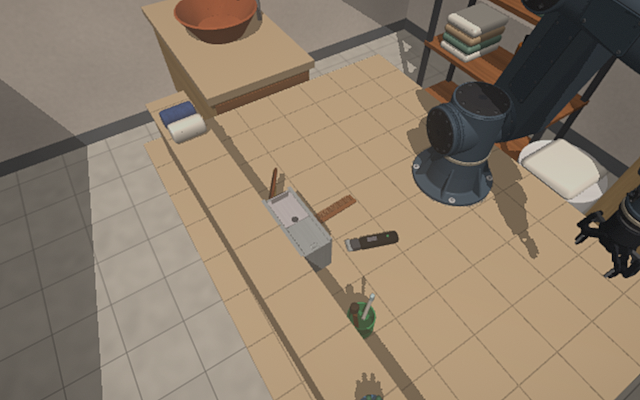

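View pics/top0.png

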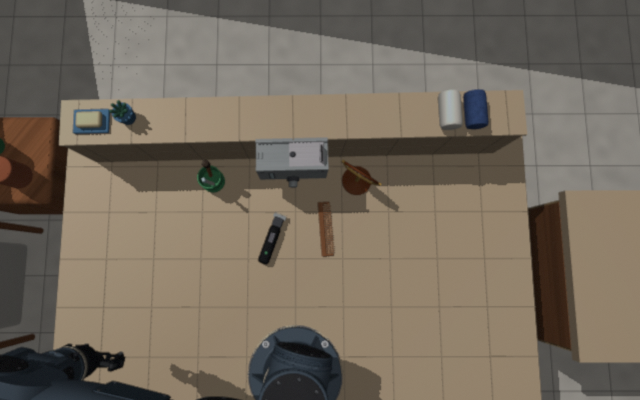

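The scene view shows the dispenser around (298,225). The top view has its tank at (256–328, 140–178), the mirror to its right at (358,178), the brush holder to its left at (210,178), and the comb and trimmer in front. Next I'll enlarge both dispenser regions.

Run:
```python
import cv2,pickle,numpy as np
d=pickle.load(open("d0.pkl","rb"))
a=cv2.resize(d["top"]["frame"][130:200,245:345],None,fx=8,fy=8,interpolation=cv2.INTER_CUBIC)
cv2.imwrite("pics/topc.png",a)
a=cv2.resize(d["scene"]["frame"][160:270,255:355],None,fx=5,fy=5,interpolation=cv2.INTER_CUBIC)
cv2.imwrite("pics/scenec.png",a)
```

```text
(no output)
```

View pics/topc.png

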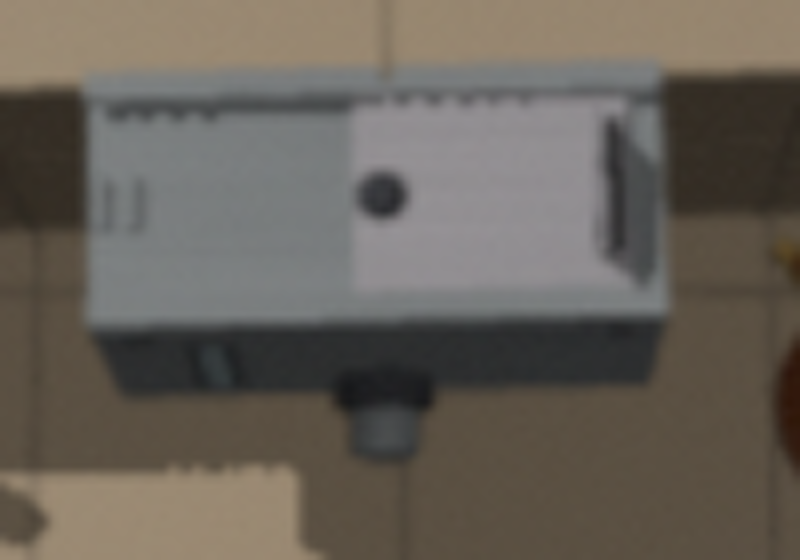

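View pics/scenec.png

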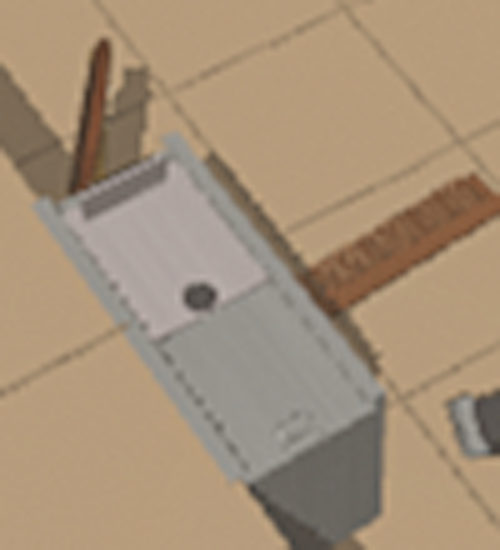

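The top crop shows the deck spanning x 88–665, the cover's left edge at 352, the dome at (382,195) and the dark tab at 605–655. So the cover is about 12 mm open. In the scene crop the dome is at (200,297), with the tab at the far end. I'll triangulate from these.

```bash
cat > h.py <<'E'
import cv2,pickle,numpy as np
def cam(c): 
    R=cv2.Rodrigues(c["rvec"])[0]; return c["K"],R,np.array(c["tvec"]).reshape(3)
def wcam(c,s):
    w,x,y,z=s["orientation"]
    from scipy.spatial.transform import Rotation as Ro
    T=np.eye(4);T[:3,:3]=Ro.from_quat([x,y,z,w]).as_matrix();T[:3,3]=s["tcp_pos"]
    M=np.linalg.inv(T@c["hand_eye"]);return c["K"],M[:3,:3],M[:3,3]
def plane(cm,uv,z):
    K,R,t=cm;C=-R.T@t;d=R.T@np.linalg.solve(K,[uv[0],uv[1],1]);return C+d*(z-C[2])/d[2]
def tri(ca,a,cb,b):
    P=[c[0]@np.c_[c[1],c[2]] for c in(ca,cb)]
    X=cv2.triangulatePoints(P[0],P[1],np.array(a,float),np.array(b,float))[:,0];return X[:3]/X[3]
E
python3 - <<'E'
from h import *
np.set_printoptions(precision=4,suppress=True)
d=pickle.load(open("d0.pkl","rb"));T=cam(d["top"]);S=cam(d["scene"])
t=lambda x,y:((x+.5)/8-.5+245,(y+.5)/8-.5+130)
s=lambda x,y:((x+.5)/5-.5+255,(y+.5)/5-.5+160)
print("dome",tri(T,t(382,195),S,s(200,297)))
print("FL corner",tri(T,t(88,325),S,s(382,400)))
print("BL corner",tri(T,t(86,74),S,s(240,482)))
for n,p,z in[("FL",(88,325),.23),("FR",(667,315),.23),("BL",(86,74),.23),("BR",(660,62),.23),("coverL mid",(352,198),.225),("dome",(382,195),.225),("coverR",(629,195),.225)]:
    print(n,plane(T,t(*p),z))
for n,p,z in[("FL",(382,400),.23),("BL",(240,482),.23),("dome",(200,297),.225)]: print("sc",n,plane(S,s(*p),z))
E
```

```text
dome [0.6334 0.0051 0.2275]
FL corner [0.5883 0.1062 0.2264]
BL corner [0.674  0.1086 0.2327]
FL [0.5871 0.1062 0.23  ]
FR [ 0.5901 -0.0926  0.23  ]
BL [0.6759 0.108  0.23  ]
BR [ 0.6797 -0.0912  0.23  ]
coverL mid [0.6328 0.0158 0.225 ]
dome [0.6339 0.0054 0.225 ]
coverR [ 0.6336 -0.0802  0.225 ]
sc FL [0.5901 0.1075 0.23  ]
sc BL [0.6719 0.1088 0.23  ]
sc dome [0.633  0.0033 0.225 ]
```

Emit:
{"api": "carry_out", "payload": {"deltas": [{"jaw": 0,"translation": [0,0,-45],"angular": [0,0,0]},{"jaw": 0,"translation": [-30,-20,-90],"angular": [0,0,0]},{"jaw": 0,"translation": [-65,-49,-90],"angular": [0,0,-0.03]},{"jaw": 0,"translation": [-105,-79,-90],"angular": [0,0,-0.06]},{"jaw": 0,"translation": [-145,-109,-90],"angular": [0,0,-0.08]},{"jaw": 0,"translation": [-185,-139,-90],"angular": [0,0,-0.1]},{"jaw": 0,"translation": [-225,-169,-90],"angular": [0,0,-0.12]},{"jaw": 0,"translation": [-265,-199,-90],"angular": [0,0,-0.14]},{"jaw": 0,"translation": [-305,-229,-90],"angular": [0,0,-0.16]},{"jaw": 0,"translation": [-345,-260,-90],"angular": [0,0,-0.18]},{"jaw": 0,"translation": [-385,-290,-90],"angular": [0,0,-0.2]},{"jaw": 0,"translation": [-425,-320,-90],"angular": [0,0,-0.22]},{"jaw": 0,"translation": [-470,-353,-90],"angular": [0,0,-0.24]},{"jaw": 0,"translation": [-515,-387,-90],"angular": [0,0,-0.24]},{"jaw": 0,"translation": [-560,-421,-90],"angular": [0,0,-0.24]},{"jaw": 0,"translation": [-605,-455,-90],"angular": [0,0,-0.24]},{"jaw": 0,"translation": [-635,-478,-90],"angular": [0,0,-0.24]},{"jaw": 0,"translation": [-646,-486,-90],"angular": [0,0,-0.24]},{"jaw": 0,"translation": [-646,-486,-90],"angular": [0,0,-0.24]},{"jaw": 0,"translation": [-646,-486,-90],"angular": [0,0,-0.24]}]}}

```text
time: 2.65
tcp_pos: [0.6328, -0.1285, 0.3214]
orientation: [-0.0, -0.009, 1.0, 0.0]
force: [0.4, 0.1, 1.0]
opening: -0.0001
grip_force: 0.0
```

Run:
```python
from plant import ctrl
import cv2,pickle
s=ctrl.state();print(s["time"],s["tcp_pos"],s["orientation"],s["force"],s["opening"])
c=ctrl.read_camera("wrist");cv2.imwrite("pics/w1.png",c["frame"]);pickle.dump((s,c),open("w1.pkl","wb"))
```

```text
2.65 [ 0.63282945 -0.12854857  0.32140082] [-2.40672163e-05 -8.77806889e-03  9.99961470e-01  5.20416499e-05] [0.36811657 0.09760247 1.04145382] -7.515549215123579e-05
```

View pics/w1.png

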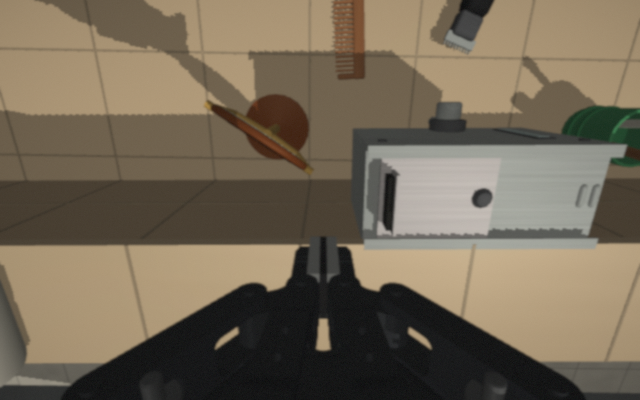

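The wrist view shows the fingertips at (323,240), the dark pad and tab at column 390 and rows 172–232, the dome at (482,198), and everything else lower down. The fingers seem to get wider just behind the tips, so I'll zoom in there.

Run:
```python
from h import *
s,c=pickle.load(open("w1.pkl","rb"))
a=c["frame"][160:310,250:410];a=cv2.convertScaleAbs(a,alpha=1.6,beta=15)
cv2.imwrite("pics/w1c.png",cv2.resize(a,None,fx=4,fy=4,interpolation=cv2.INTER_CUBIC))
```

```text
(no output)
```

View pics/w1c.png

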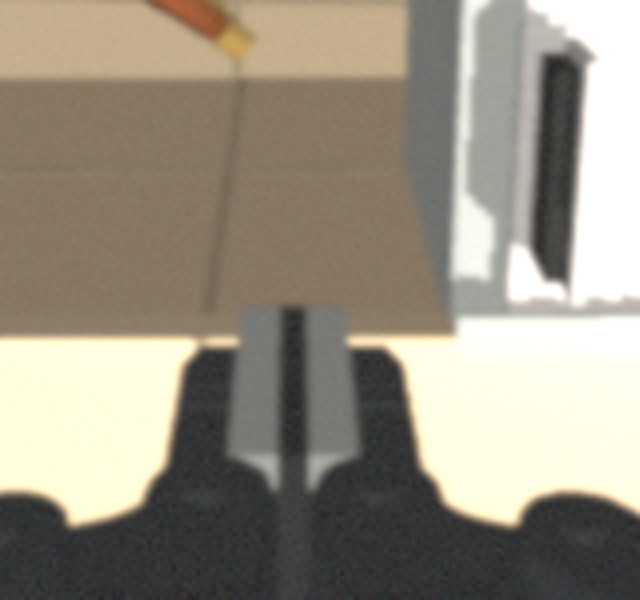

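Run:
```python
from h import *
from plant import ctrl
print(ctrl.state()["q"])
s,c=pickle.load(open("w1.pkl","rb"));W=wcam(c,s)
w=lambda x,y:((x+.5)/4-.5+250,(y+.5)/4-.5+160)
print("pad front-top", plane(W,w(541,55),.241),"pad back", plane(W,w(532,255),.241),"cover R",plane(W,w(510,200),.225),"dome",plane(W,(482,198),.226),"tank R front",plane(W,w(462,0),.23))
```

```text
[-2.00241334e-01  5.84525678e-01  7.44783234e-01  1.73078877e+00
  1.12505123e-04 -2.18064072e-01]
pad front-top [ 0.61021436 -0.08271653  0.241     ] pad back [ 0.65138783 -0.08119029  0.241     ] cover R [ 0.64586095 -0.08326091  0.225     ] dome [0.63364229 0.00284793 0.226     ] tank R front [ 0.60217258 -0.09671547  0.23      ]
```

Emit:
{"api": "carry_out", "payload": {"deltas": [{"jaw": 0,"translation": [0,0,0],"angular": [0,0,-0.18]},{"jaw": 0,"translation": [0,0,0],"angular": [0,0,-0.36]},{"jaw": 0,"translation": [0,0,0],"angular": [0,0,-0.54]},{"jaw": 0,"translation": [0,0,0],"angular": [0,0,-0.72]},{"jaw": 0,"translation": [0,0,0],"angular": [0,0,-0.9]},{"jaw": 0,"translation": [0,0,0],"angular": [0,0,-1.08]},{"jaw": 0,"translation": [0,0,0],"angular": [0,0,-1.26]},{"jaw": 0,"translation": [0,0,15],"angular": [0,0,-1.44]},{"jaw": 0,"translation": [0,0,30],"angular": [0,0,-1.57]},{"jaw": 0,"translation": [0,0,50],"angular": [0,0,-1.57]},{"jaw": 0,"translation": [0,0,70],"angular": [0,0,-1.57]},{"jaw": 0,"translation": [0,0,85],"angular": [0,0,-1.57]},{"jaw": 0,"translation": [0,0,90],"angular": [0,0,-1.57]},{"jaw": 0,"translation": [0,0,90],"angular": [0,0,-1.57]},{"jaw": 0,"translation": [0,0,90],"angular": [0,0,-1.57]}]}}

```text
time: 4.58
tcp_pos: [0.6333, -0.129, 0.2322]
orientation: [-0.0, 0.713, -0.701, 0.0]
force: [-0.3, -0.0, -0.0]
opening: 0.0002
grip_force: 0.0
```

Run:
```python
from plant import ctrl
import cv2,pickle
s=ctrl.state();print(s["time"],s["tcp_pos"],s["orientation"],s["force"])
c=ctrl.read_camera("wrist");cv2.imwrite("pics/w2.png",c["frame"]);pickle.dump((s,c),open("w2.pkl","wb"))
```

```text
4.575 [ 0.63334187 -0.12900039  0.23217961] [-3.29628348e-04  7.12943288e-01 -7.01221459e-01  4.74205544e-04] [-0.26741766 -0.00265028 -0.04142205]
```

View pics/w2.png

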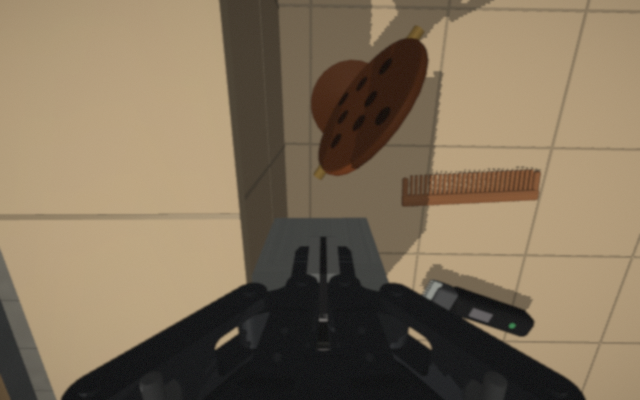

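The camera now sits on the right, with the fingers in line with the tank's right end at (320,240) and the mirror well below. The tips are at pad height, so I'm approaching the pad.

Emit:
{"api": "carry_out", "payload": {"deltas": [{"jaw": 0,"translation": [-10,0,0],"angular": [0,0,0]},{"jaw": 0,"translation": [-20,0,0],"angular": [0,0,0]},{"jaw": 0,"translation": [-30,0,0],"angular": [0,0,0]},{"jaw": 0,"translation": [-33,0,0],"angular": [0,0,0]},{"jaw": 0,"translation": [-36,0,0],"angular": [0,0,0]},{"jaw": 0,"translation": [-39,0,0],"angular": [0,0,0]},{"jaw": 0,"translation": [-42,0,0],"angular": [0,0,0]},{"jaw": 0,"translation": [-45,0,0],"angular": [0,0,0]},{"jaw": 0,"translation": [-50,0,0],"angular": [0,0,0]},{"jaw": 0,"translation": [-55,0,0],"angular": [0,0,0]},{"jaw": 0,"translation": [-60,0,0],"angular": [0,0,0]},{"jaw": 0,"translation": [-65,0,0],"angular": [0,0,0]},{"jaw": 0,"translation": [-70,0,0],"angular": [0,0,0]}]}}

```text
time: 6.25
tcp_pos: [0.6319, -0.0587, 0.2313]
orientation: [0.0, 0.713, -0.701, -0.0]
force: [-2.1, -3.1, 0.5]
opening: 0.0
grip_force: 1.7
```

Run:
```python
from plant import ctrl
from h import *
s=ctrl.state();print(s["time"],s["tcp_pos"],s["force"])
a=ctrl.read_camera("top")["frame"][130:200,245:345];b=ctrl.read_camera("scene")["frame"][160:270,255:355]
cv2.imwrite("pics/m1.png",np.hstack([cv2.resize(a,(400,280)),cv2.resize(b,(400,440))[:280]]) if 0 else np.vstack([cv2.resize(a,(400,280),interpolation=2),cv2.resize(b[:80],(400,320),interpolation=2)]))
```

```text
6.25 [ 0.63187749 -0.05873811  0.23128414] [-2.0599876 -3.1342477  0.4894328]
```

View pics/m1.png

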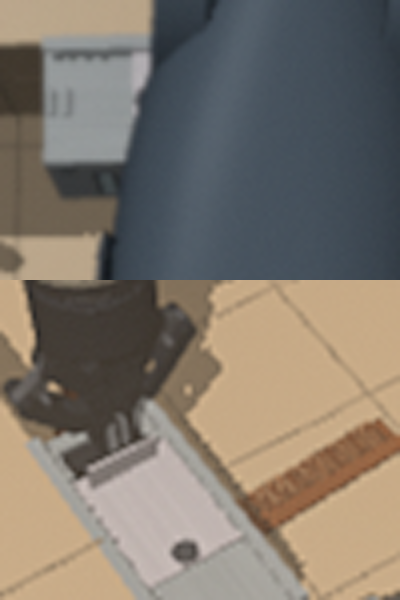

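The top part shows the cover's edge at column 131, about 31 mm further along, with the tank end at 44. In the scene part the fingertips are on the pad. That puts the joint at about 0.044, so I can push on 44 mm, stopping short of the rib.

Emit:
{"api": "carry_out", "payload": {"deltas": [{"jaw": 0,"translation": [-5,0,0],"angular": [0,0,0]},{"jaw": 0,"translation": [-10,0,0],"angular": [0,0,0]},{"jaw": 0,"translation": [-15,0,0],"angular": [0,0,0]},{"jaw": 0,"translation": [-20,0,0],"angular": [0,0,0]},{"jaw": 0,"translation": [-25,0,0],"angular": [0,0,0]},{"jaw": 0,"translation": [-30,0,0],"angular": [0,0,0]},{"jaw": 0,"translation": [-34,0,0],"angular": [0,0,0]},{"jaw": 0,"translation": [-38,0,0],"angular": [0,0,0]},{"jaw": 0,"translation": [-41,0,0],"angular": [0,0,0]},{"jaw": 0,"translation": [-43,0,0],"angular": [0,0,0]},{"jaw": 0,"translation": [-44,0,0],"angular": [0,0,0]},{"jaw": 0,"translation": [-44,0,0],"angular": [0,0,0]}]}}

```text
time: 7.85
tcp_pos: [0.6313, -0.0149, 0.2312]
orientation: [-0.0, 0.713, -0.701, -0.0]
force: [-0.6, -0.5, -0.0]
opening: 0.0002
grip_force: 0.0
```

Run:
```python
from plant import ctrl
from h import *
s=ctrl.state();print(s["time"],s["tcp_pos"],s["force"])
b=ctrl.read_camera("scene")["frame"][175:275,255:355];a=ctrl.read_camera("top")["frame"][130:200,245:345]
cv2.imwrite("pics/m2.png",np.hstack([cv2.resize(b,(500,500),interpolation=2),cv2.resize(a[:,:60],(300,350),interpolation=2)[np.r_[0:350,[0]*150]]]))
```

```text
7.85 [ 0.63133771 -0.01485852  0.23124109] [-0.58139659 -0.45887872 -0.04764975]
```

View pics/m2.png

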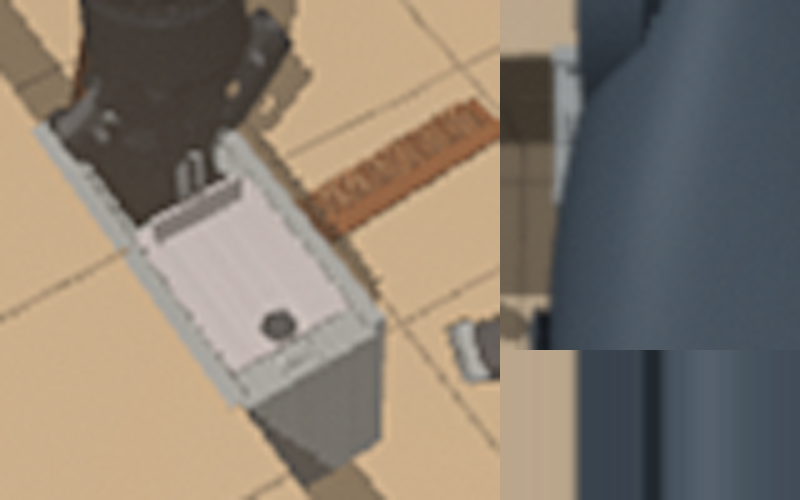

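The scene crop shows the cover's edge running from (232,374) to (350,307). The tank's end edge runs from (240,404) to (383,320), so there is still a gap to measure.

Run:
```python
from h import *
d=pickle.load(open("d0.pkl","rb"));S=cam(d["scene"])
s=lambda x,y:((x+.5)/5-.5+255,(y+.5)/5-.5+175)
for p,z in[((232,374),.225),((350,307),.225),((240,404),.23),((383,320),.23),((278,325),.226)]:print(plane(S,s(*p),z))
```

```text
[0.66464164 0.08871255 0.225     ]
[0.59598245 0.08770555 0.225     ]
[0.67104085 0.10741472 0.23      ]
[0.58808903 0.10535421 0.23      ]
[0.63176307 0.07775727 0.226     ]
```

Emit:
{"api": "carry_out", "payload": {"deltas": [{"jaw": 0,"translation": [-1,0,0],"angular": [0,0,0]},{"jaw": 0,"translation": [-2,0,0],"angular": [0,0,0]},{"jaw": 0,"translation": [-3,0,0],"angular": [0,0,0]},{"jaw": 0,"translation": [-4,0,0],"angular": [0,0,0]},{"jaw": 0,"translation": [-5,0,0],"angular": [0,0,0]},{"jaw": 0,"translation": [-6,0,0],"angular": [0,0,0]},{"jaw": 0,"translation": [-7,0,0],"angular": [0,0,0]},{"jaw": 0,"translation": [-8,0,0],"angular": [0,0,0]},{"jaw": 0,"translation": [-8,0,0],"angular": [0,0,0]}]}}

```text
time: 9.07
tcp_pos: [0.6311, -0.0071, 0.2313]
orientation: [0.0, 0.713, -0.701, 0.0]
force: [0.4, -2.6, -1.0]
opening: 0.0003
grip_force: 1.3
```

Emit:
{"api": "carry_out", "payload": {"deltas": [{"jaw": 0,"translation": [-0.5,0,0],"angular": [0,0,0]},{"jaw": 0,"translation": [-1,0,0],"angular": [0,0,0]},{"jaw": 0,"translation": [-1.5,0,0],"angular": [0,0,0]},{"jaw": 0,"translation": [-2,0,0],"angular": [0,0,0]},{"jaw": 0,"translation": [-2,0,0],"angular": [0,0,0]}]}}

```text
time: 9.7
tcp_pos: [0.6311, -0.0054, 0.2313]
orientation: [0.0, 0.713, -0.701, 0.0]
force: [0.6, -4.7, -0.7]
opening: -0.0
grip_force: 2.4
```

Emit:
{"api": "carry_out", "payload": {"deltas": [{"jaw": 0,"translation": [-0.5,0,0],"angular": [0,0,0]},{"jaw": 0,"translation": [-1,0,0],"angular": [0,0,0]},{"jaw": 0,"translation": [-1.5,0,0],"angular": [0,0,0]},{"jaw": 0,"translation": [-2,0,0],"angular": [0,0,0]},{"jaw": 0,"translation": [-2,0,0],"angular": [0,0,0]}]}}

```text
time: 10.32
tcp_pos: [0.631, -0.0028, 0.2313]
orientation: [-0.0, 0.713, -0.701, -0.0]
force: [0.3, -1.0, -1.2]
opening: 0.0003
grip_force: 0.7
```

Emit:
{"api": "carry_out", "payload": {"deltas": [{"jaw": 0,"translation": [-0.5,0,0],"angular": [0,0,0]},{"jaw": 0,"translation": [-1,0,0],"angular": [0,0,0]},{"jaw": 0,"translation": [-1,0,0],"angular": [0,0,0]}]}}

```text
time: 10.7
tcp_pos: [0.631, -0.0018, 0.2314]
orientation: [-0.0, 0.713, -0.701, -0.0]
force: [0.4, 0.4, 0.2]
opening: 0.0001
grip_force: 0.0
```

Run:
```python
from plant import ctrl
from h import *
s=ctrl.state();print(s["time"],s["tcp_pos"],s["force"])
b=ctrl.read_camera("scene")["frame"]
cv2.imwrite("pics/m3.png",cv2.resize(b[190:260,275:345],(560,560),interpolation=2))
```

```text
10.7 [ 0.63103358 -0.00182436  0.23137628] [0.3913931  0.41977467 0.15397305]
```

View pics/m3.png

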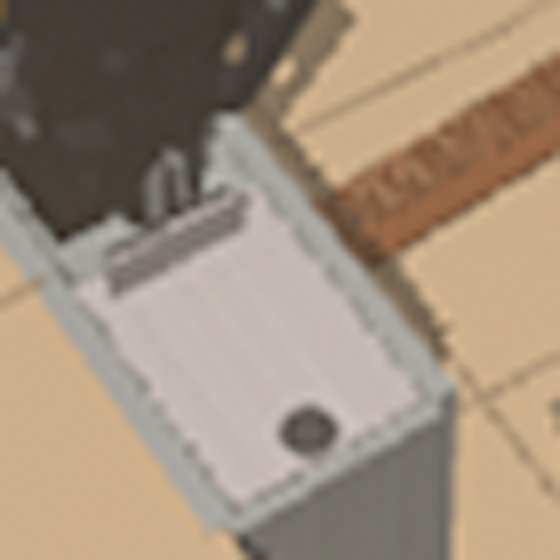

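The view shows the dome at (308,432) and the cover's edge nearly at the tank's end. The force has dropped to zero, so I'll check the dome's travel.

Run:
```python
from h import *
d=pickle.load(open("d0.pkl","rb"));S=cam(d["scene"])
s=lambda x,y:((x+.5)/8-.5+275,(y+.5)/8-.5+190)
for p,z in[((308,432),.226),((238,503),.225),((420,398),.225),((235,528),.23),((450,395),.23)]:print(plane(S,s(*p),z))
```

```text
[0.6317733  0.09115535 0.226     ]
[0.6622069  0.10022798 0.225     ]
[0.59605999 0.09903891 0.225     ]
[0.66858897 0.1095144  0.23      ]
[0.58942024 0.10564536 0.23      ]
```

It seems to be at the crest (about 0.100) but not yet clicked. I'll push another millimetre.

Emit:
{"api": "carry_out", "payload": {"deltas": [{"jaw": 0,"translation": [-0.5,0,0],"angular": [0,0,0]},{"jaw": 0,"translation": [-1,0,0],"angular": [0,0,0]},{"jaw": 0,"translation": [-1.5,0,0],"angular": [0,0,0]},{"jaw": 0,"translation": [-1.5,0,0],"angular": [0,0,0]}]}}

```text
time: 11.25
tcp_pos: [0.631, -0.0005, 0.2313]
orientation: [-0.0, 0.713, -0.701, -0.0]
force: [0.6, -0.1, 0.0]
opening: 0.0001
grip_force: 0.0
```

```bash
cat > dome.py <<'E'
from plant import ctrl
from h import *
s=ctrl.state();print(s["time"],s["tcp_pos"],s["force"])
c=ctrl.read_camera("scene")
def dome(f):
    g=cv2.cvtColor(f,cv2.COLOR_BGR2GRAY).astype(float)
    m=np.zeros(g.shape,np.uint8);return g
S=cam(c)
def cen(f,u0,v0):
    g=cv2.cvtColor(f,cv2.COLOR_BGR2GRAY).astype(float)[v0-5:v0+6,u0-6:u0+7]
    w=np.clip(150-g,0,None);Y,X=np.mgrid[v0-5:v0+6,u0-6:u0+7];return (w*X).sum()/w.sum(),(w*Y).sum()/w.sum()
f0=cv2.imread("pics/scene0.png")
p0=cen(f0,295,219);p1=cen(c["frame"],314,245);print(p0,p1)
a,b=plane(S,p0,.226),plane(S,p1,.226);print(a,b,b-a)
cv2.imwrite("pics/m4.png",cv2.resize(c["frame"][190:260,275:345],(560,560),interpolation=2))
E
python3 dome.py
```

```text
11.25 [ 6.30993258e-01 -4.86858051e-04  2.31282522e-01] [ 0.59607867 -0.13713093  0.00887246]
(np.float64(294.7352652259332), np.float64(219.19106090373282)) (np.float64(314.4948113207547), np.float64(245.1117924528302))
[0.63325869 0.00458735 0.226     ] [0.63113548 0.09675525 0.226     ] [-2.12320528e-03  9.21679044e-02  2.22044605e-16]
```

The dome has travelled 92 mm against the fingers' 89 mm since contact, so the cover jumped ahead by itself and clicked (joint about 0.104). I'll back off to the right and then lift.

Emit:
{"api": "carry_out", "payload": {"deltas": [{"jaw": 0,"translation": [5,0,0],"angular": [0,0,0]},{"jaw": 0,"translation": [15,0,0],"angular": [0,0,0]},{"jaw": 0,"translation": [25,0,-10],"angular": [0,0,0]},{"jaw": 0,"translation": [40,0,-30],"angular": [0,0,0]},{"jaw": 0,"translation": [60,0,-55],"angular": [0,0,0]},{"jaw": 0,"translation": [90,0,-80],"angular": [0,0,0]},{"jaw": 0,"translation": [120,0,-100],"angular": [0,0,0]},{"jaw": 0,"translation": [150,0,-110],"angular": [0,0,0]},{"jaw": 0,"translation": [160,0,-110],"angular": [0,0,0]},{"jaw": 0,"translation": [160,0,-110],"angular": [0,0,0]},{"jaw": 0,"translation": [160,0,-110],"angular": [0,0,0]}]}}

```text
time: 12.68
tcp_pos: [0.6336, -0.1598, 0.3411]
orientation: [0.0, 0.713, -0.701, -0.0]
force: [-0.5, 0.6, 0.5]
opening: -0.0
grip_force: 0.0
```

```bash
python3 dome.py
```

```text
12.675 [ 0.63356087 -0.15976992  0.34110723] [-0.53105362  0.59248387  0.48792823]
(np.float64(294.7352652259332), np.float64(219.19106090373282)) (np.float64(315.04967159277504), np.float64(246.0004105090312))
[0.63325869 0.00458735 0.226     ] [0.63131696 0.09960177 0.226     ] [-1.94172681e-03  9.50144210e-02  1.11022302e-16]
```

View pics/m4.png

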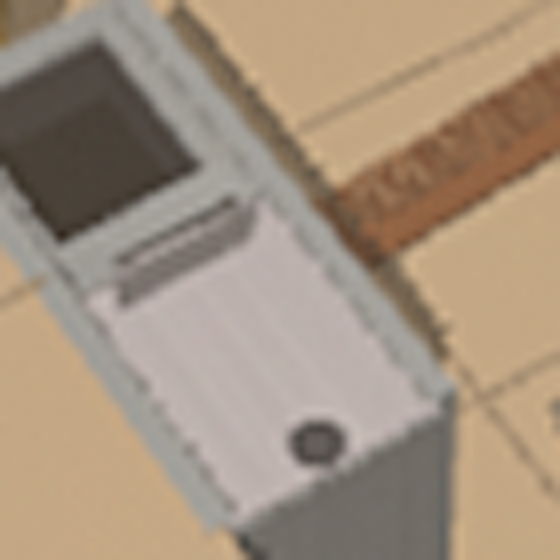

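The picture shows the mouth uncovered and the cover's edge flush with the tank's end, with the dome at (317,443) about 4 mm further on than before the click. The hand is clear, so I'm handing in.

```bash
python3 -c "
from plant import ctrl
print(ctrl.finish_job())"
```

```text
the job is handed in; nothing more can be done
None
```

I pushed the cover open until it clicked into its catch, flush with the tank's left end in the last picture. The hand is clear and the job is handed in, at about 13 s of the 48 s allowed; no verdict came back.

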